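# Fit a filter cassette in a bench fume extractor and lock it

## Task

Fit the filter cassette (the grey frame with the upright rib) into the dark steel seat on top of the white bench extractor: hook one short edge under the seat's overhanging lip, feel it gently home against the stop, swing the other edge down until the cassette lies flat on the floor of the seat, and then slide the bright steel catch by its knob all the way across over the cassette to lock it. Do not force the cassette, its frame is fragile, and leave the beaker and the amber bottle where they stand.

Things in the scene. Friction and masses are not known exactly. Their poses are not given: they have to be found in the camera images.
- cassette_mid (a point): Filter cassette: flat grey plate 130 (its x) x 100 (its y) x 10 mm thick (z up) with white pleats, same end to end, 0.15 to 0.31 kg, lying flat on the bench at the start. This point is the plate's centre, 5 mm over its underside. Its frame is fragile: never press it against the seat with more than 18 N.
- cassette_rib (a point): Grasp point on the cassette's upright rib: 16 mm thick (cassette x), 60 mm long (cassette y), rising 30 mm from the middle of the plate's top. This point is on the rib's centre line, 21 mm over the plate's top (26 mm over cassette_mid), 9 mm under the rib's top. Axes as cassette_mid.
- unit: White extractor box, fixed, 260 x 220 x 40 mm, vents in its sides; origin at the centre of its underside, straight below seat_nominal, same axes. Seat on its top, from the seat's true centre: far wall's inner face at x = +67 mm, 8 mm over the floor, 6 mm thick; side guides 8 mm high, inner faces at y = +-54 mm. So the seat is 134 mm long (stop to far wall) for the 130 mm cassette.
- seat_nominal (a point): On the extractor: NOMINAL centre of the seat's floor, 44 mm over the bench. x runs from the lip side (-x, nearer the robot) to the far side, y left, z up. The dark steel seat is bolted rigidly in slots: its true centre is up to 18 mm off this point either way along x (not reported: look or feel for it). No offset in y, z or yaw.
- lip_nominal (a point): Middle of the lip's free edge, on its underside, at the seat's NOMINAL place: 55 mm to -x of seat_nominal, 16 mm over the seat floor. The lip is 4 mm thick, 114 mm wide, and overhangs by 12 mm to the vertical back stop (67 mm from the seat's centre). It shifts with the seat. Tilted 12 to 18 degrees, low edge towards the lip, the cassette's edge goes under it. Axes as seat_nominal.
- catch_knob (a point): Round bright steel knob, 14 mm across, 34 mm tall, on the catch; this point is on its axis 21 mm over the catch plate, 13 mm under the knob's top, 82 mm over the bench, 102 mm to +x of seat_nominal. The plate (70 x 30 x 4 mm) reaches 64 mm from the knob's axis towards the lip; its underside passes 2.5 mm over a seated cassette. Axes as seat_nominal.
- catch (a joint): Travel of the sliding catch, m: 0 open (clear of the cassette, at the left), 0.04 closed against its end stop, over the cassette's far edge; it moves to -y of seat_nominal as it closes, with about 1.5 N of friction and no spring.
- beaker: Glass beaker, 68 mm across, 85 mm high, origin at the centre of its underside. Leave alone.
- amber_bottle: Amber glass bottle, 100 mm across, 200 mm high, origin at the centre of its underside. Leave alone.
Things that resemble listed ones, but are neither listed nor needed, are in the scene too. Of the things that look like the part that bears cassette_mid, the middle-sized one is meant.

How it is judged:
By the outcome, as a careful person would: the job done as asked, in the order asked, and still so for the second after the job is handed in, with the robot touching nothing.
It also fails if it takes over 54 s, if anything falls off the work surface, if the arm or the gripper's body presses on something with over 40 N, if the wrist force passes 120 N, or if a joint passes its speed limit or range.

## Robot

A 6-joint arm with a two-finger parallel gripper is mounted at the origin on the work surface. World frame = base frame: x ahead of the robot, y to its left, z up, the work surface at z = 0. Lengths are in mm, angles in degrees, forces in N, time in s.
With the tool pointing down it reaches from about 200 to 875 mm from the base axis. Payload 3.4 kg.
Tool frame: the origin (TCP) lies midway between the tips of the shut fingers; the grasp point (between the pads) lies 19 mm behind it (env.grip_depth is the distance from the TCP to the grasp point, in mm); z points along the fingers, y is the line along which they close (so a half turn about z gives the same grasp; the last joint's range is limited). The gripper opens to 94 mm and grips with 3 to 60 N. Pads are 16 mm wide; open, the fingers measure 119 mm over their backs; the gripper's body (75 mm by 177 mm) begins 78 mm behind the grasp point.
Start: joints at [-78.667, 15.808, 86.224, -0, 77.962, -6.933], TCP at [180.221, -546.064, 205.493] pointing down, gripper open.
Joint ranges: [-165.64, 165.64], [-43.16, 119.46], [12.63, 154.43], [-67.54, 247.53], [6.08, 155.33], [-154.97, 154.97]. Speed limits (degrees/s): [147.25, 147.25, 180, 180, 180, 180].

## Interface

Orientations are given as a 3x3 rotation matrix whose columns are the frame's x, y, z axes.
In Python, from plant import status, eyes, env gives the robot as it stands. The module is installed in compiled form; this text tells all that it offers.
- The arm moves only by the shell command python3 -m handwheel 'ROWS' [OPENING] [FORCE]. ROWS is JSON, a list that holds one entry, the list of rows, each a list of 4 numbers: the shift along the tool's x, y, z in mm, then the turn about the tool's z in degrees. A call has 1 to 12 rows; each row is the pose to reach, as a shift and turn from the pose commanded when the call began, along the tool's axes at that moment; what a row does not reach only later rows make up. A row lasts 1/12 s, in which the tool goes at most 41.7 mm and 7.16 degrees, less where a joint would pass 70% of its speed; a pose out of reach is approached as far as the arm can. A call with a gripper value outside its range is refused whole. OPENING is the opening, from -1 (shut) to 1 (fully open), set as the call begins (- or left out, the last holds). The fingers move at their own pace and stop on an object; FORCE is the grip in N (left out, the last holds). Time passes only in rows, so rows that repeat a pose let the fingers close. It gives the time, the measured TCP pose, the force, the opening and the grip force at its end, in the units of the state.
- status.observe(): the state, without advancing time (a new reading comes with each control period).
- eyes.get_image(name): name is "side" or "top"; returns a dict with "img" (480x640x3 uint8, blue, green, red), "vertical_fov" (degrees; the focal length in pixels is half the picture's height over the tangent of half this angle, whatever the lens; pixels are square), "cx", "cy" (the principal point, pixels), "k1" (the pictures are not rectified: a ray, as slopes to the right and down, at radius r is drawn at 1 + k1 r^2 times it, then the intrinsics apply), "rvec" (rotation vector, rad) and "tvec" (3), from world to camera coordinates, as OpenCV has them. Camera axes: x right, y down, z forward; pixel columns grow to the right and rows downward; lengths in mm; the calibration is good to about 2 mm. A picture is of the moment at which its call begins. There is no depth.
- env.job_done(): hands the job in; it is judged then, once.
The state is a dict: "clock": time; "joints": joint angles; "joint_velocities": joint speeds; "effort": joint torques, N m; "tool_pos": TCP position; "tcp_rot": TCP orientation; "force": force on the tool from outside, world axes, zero at the start; "torque": the same for the moment, N m; "width": opening from 0.0 (shut) to 1.0 (fully open); "gripper_force": force on a finger pad.
Only numpy, scipy, OpenCV 4.12 (cv2) and the standard library are available. Lean on these libraries where they do the work, as an engineer would, in place of code of your own. Each camera call takes 0.05 s, during which the arm holds its last target. There are 200 camera calls.

## Working session

There is one attempt and no reset: what is moved stays moved. The work goes in short steps, Python scripts to look and compute and a shell command to move; the robot and the scene stay as the last step left them, time stands still between calls to the robot, and variables do not carry over. Pictures are saved under pics/ and viewed, at most 13 in all, crops included, and the job is handed in when it is done.

```bash
mkdir -p pics; cat > h.py <<'E'
import numpy as np, cv2
from plant import status, eyes, env
def cam(n):
    d=eyes.get_image(n); f=240/np.tan(np.radians(d["vertical_fov"])/2)
    d["f"]=f; d["R"]=cv2.Rodrigues(np.array(d["rvec"],float))[0]; d["t"]=np.array(d["tvec"],float).ravel(); return d
def ray(d,u,v):
    x,y=(u-d["cx"])/d["f"],(v-d["cy"])/d["f"]; a,b=x,y
    for _ in range(30):
        s=1+d["k1"]*(a*a+b*b); a,b=x/s,y/s
    return -d["R"].T@d["t"], d["R"].T@np.array([a,b,1.])
def onz(d,u,v,z):
    o,r=ray(d,u,v); return o+r*(z-o[2])/r[2]
def proj(d,p):
    q=d["R"]@np.array(p,float)+d["t"]; a,b=q[:2]/q[2]; s=1+d["k1"]*(a*a+b*b)
    return np.array([a*s*d["f"]+d["cx"],b*s*d["f"]+d["cy"]])
E
python3 - <<'E'
from h import *
for n in("top","side"):
    d=cam(n); cv2.imwrite(f"pics/{n}0.png",d["img"]); print(n,d["vertical_fov"],d["k1"],-d["R"].T@d["t"])
s=status.observe(); print(s["clock"],s["tool_pos"],s["tcp_rot"],s["force"],s["width"])
E
```

```text
top 53.6013347812672 -0.12786103425987663 [ 503.03355938  -29.36887025 1124.91697579]
side 53.13040067378146 -0.1178485963063771 [ 320.9308922  1009.28150194  919.57916329]
0.1 [ 180.10042746 -545.55955935  204.72805294] [[ 9.49618986e-01  3.13406569e-01 -3.22219593e-04]
 [ 3.13406687e-01 -9.49617773e-01  1.52789183e-03]
 [ 1.72865883e-04 -1.55190086e-03 -9.99998781e-01]] [-0.07400281 -0.14620761 -1.06778576] 1.0020460507647464
```

View pics/top0.png

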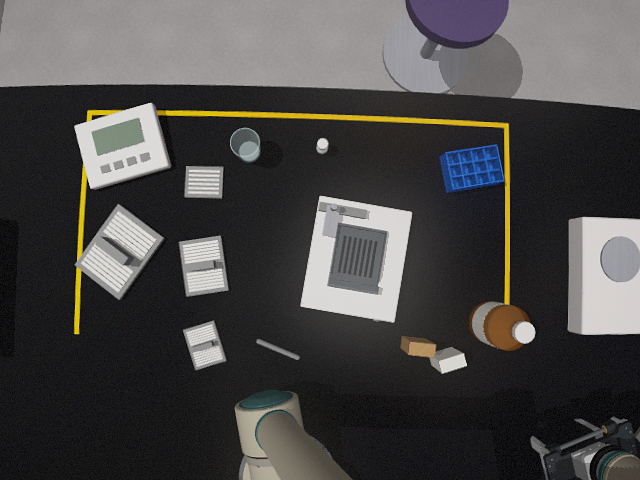

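View pics/side0.png

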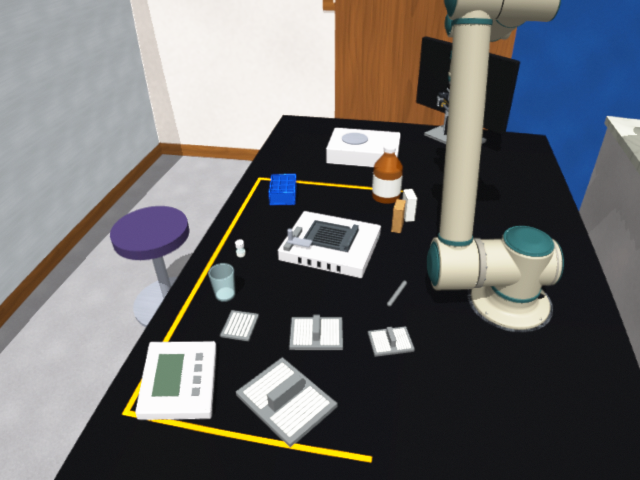

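Top view: rib-bearing cassettes at (120,250) large, (204,266) middle and (205,345) small; a ribless one at (204,182). The extractor is at (357,258), its catch knob near (333,210), beaker (245,145), bottle (500,325). Side view: middle cassette at (317,332), seat at (330,237), and the catch on its left at (297,240). Next I measure these.

```bash
python3 - <<'E'
from h import *
d=cam("top"); im=d["img"]; g=cv2.cvtColor(im,cv2.COLOR_BGR2GRAY)
_,m=cv2.threshold(g,70,255,cv2.THRESH_BINARY); m=cv2.morphologyEx(m,cv2.MORPH_CLOSE,np.ones((5,5)))
def comp(u,v,z):
    n,l=cv2.connectedComponents(m); c=cv2.findContours((l==l[v,u]).astype(np.uint8),0,1)[0][0].astype(float)
    P=np.array([onz(d,*p[0],z)[:2] for p in c],np.float32); r=cv2.minAreaRect(P); print((u,v),r,"\n",cv2.boxPoints(r).round(1).tolist())
for u,v in((120,235),(195,255),(200,335)): comp(u,v,10)
comp(315,290,40)
cv2.imwrite("pics/seat.png",cv2.resize(im[190:330,290:420],None,fx=5,fy=4.28,interpolation=3)[:600])
e=cam("side")["img"]; cv2.imwrite("pics/seats.png",cv2.resize(e[205:280,270:390],None,fx=6,fy=6,interpolation=3))
E
```

```text
(120, 235) ((605.252685546875, -17.6246337890625), (1147.0626220703125, 568.741943359375), 89.63422393798828) 
 [[317.20001220703125, -589.2999877929688], [886.0, -593.0], [893.2999877929688, 554.0999755859375], [324.5, 557.7000122070312]]
(195, 255) ((498.6955261230469, 212.89833068847656), (131.87648010253906, 102.42821502685547), 10.09453010559082) 
 [[424.79998779296875, 251.8000030517578], [442.79998779296875, 150.89999389648438], [572.5999755859375, 174.0], [554.5999755859375, 274.8999938964844]]
(200, 335) ((313.1384582519531, 203.98721313476562), (100.56087493896484, 78.46988677978516), 19.091590881347656) 
 [[252.8000030517578, 224.60000610351562], [278.5, 150.5], [373.5, 183.39999389648438], [347.79998779296875, 257.5]]
(315, 290) ((524.240478515625, -143.96282958984375), (220.54742431640625, 263.5647277832031), 81.7801742553711) 
 [[378.0, -234.3000030517578], [638.9000244140625, -271.8999938964844], [670.4000244140625, -53.70000076293945], [409.6000061035156, -16.0]]
```

View pics/seat.png

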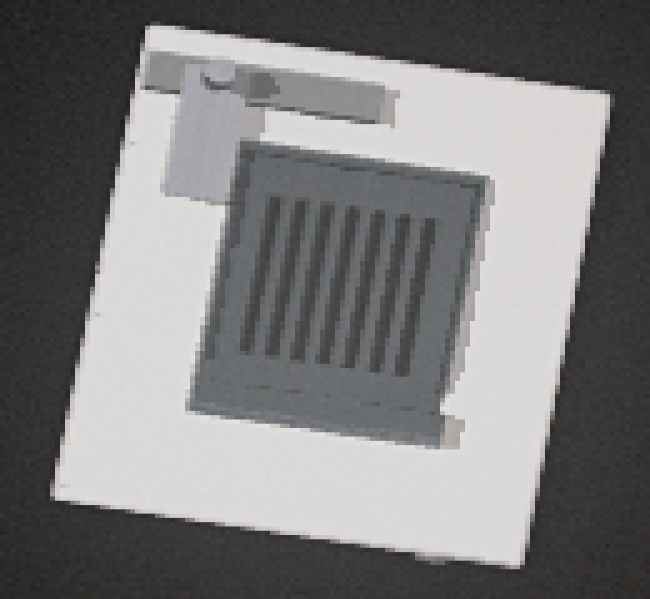

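View pics/seats.png

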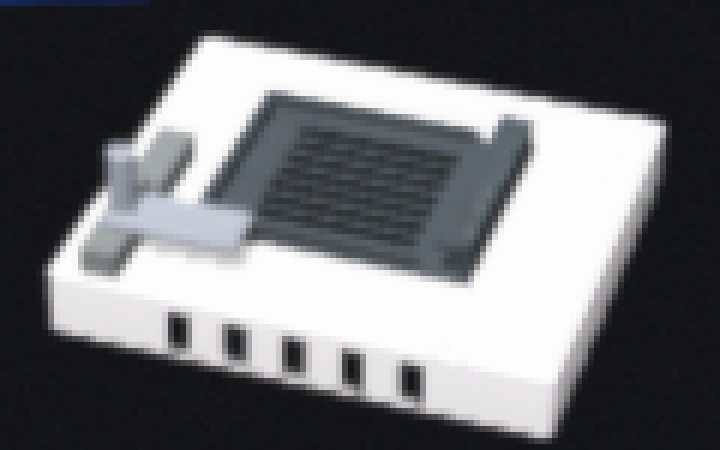

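Cassette at (498.7,212.9), yaw 10.1°, size 132×102 ✓. The box measures 263×220, yaw about −8.2°. The crops show the far wall at the top (crop 243–490, 140–178), the lip at the bottom (y≈410–447), and the knob at (218,73). Now the seat offset, from brightness profiles along the box x axis.

```bash
python3 - <<'E'
from h import *
D={n:cam(n) for n in("top","side")}
# box corners by white mask in both cameras, at z=40
m=(D["top"]["img"].min(2)>150).astype(np.uint8); n,l=cv2.connectedComponents(m)
c=cv2.findContours((l==l[290,315]).astype(np.uint8),0,1)[0]; c=max(c,key=cv2.contourArea)
r=cv2.minAreaRect(np.array([onz(D["top"],*p[0],40)[:2] for p in c.astype(float)],np.float32)); print(r)
C=np.array(r[0]); a=np.radians(r[2]-90 if r[2]>45 else r[2]); X=np.array([np.cos(a),np.sin(a)]);Y=np.array([-X[1],X[0]]); print("yaw",np.degrees(a))
for n,d in D.items():
    g=cv2.cvtColor(d["img"],cv2.COLOR_BGR2GRAY).astype(np.float32)
    for z in(40,52,64):
        xs=np.arange(-140,141,1.); acc=0
        for y in np.arange(-40,41,4) if n=="top" else np.arange(-40,25,4):
            p=np.array([proj(d,[*(C+x*X+y*Y),z]) for x in xs],np.float32)
            acc=acc+cv2.remap(g,p[None,:,0],p[None,:,1],1)[0]/(21 if n=="top" else 17)
        gr=np.gradient(acc); i=[k for k in range(1,len(xs)-1) if abs(gr[k])>2.5 and abs(gr[k])>=abs(gr[k-1]) and abs(gr[k])>=abs(gr[k+1])]
        print(n,z,[(xs[k],round(float(gr[k]),1)) for k in i])
# knob top: triangulate
u=[(290+218/5,190+73/4.28),(270+118/6,205+145/6)]
A=[];b=[]
for (n,d),(uu,vv) in zip(D.items(),u):
    o,rr=ray(d,uu,vv); rr/=np.linalg.norm(rr); M=np.eye(3)-np.outer(rr,rr); A.append(M); b.append(M@o)
k=np.linalg.solve(sum(A),sum(b)); print("knob top",k,"in box",(k[:2]-C)@X,(k[:2]-C)@Y)
for z in(64,95): 
    q=onz(D["top"],*u[0],z); print(z,q,(q[:2]-C)@X,(q[:2]-C)@Y)
# cassette rib in top / side
print([proj(D[n],[498.7,212.9,40]) for n in D])
E
```

```text
((525.5965576171875, -144.06271362304688), (218.43121337890625, 258.7796630859375), 81.77745819091797)
yaw -8.222541809082031
top 40 [(np.float64(-129.0), 47.7), (np.float64(-73.0), -32.4), (np.float64(-67.0), -3.3), (np.float64(-37.0), -5.8), (np.float64(48.0), 5.0), (np.float64(67.0), -5.1), (np.float64(70.0), 4.8), (np.float64(75.0), 33.1), (np.float64(93.0), -22.3), (np.float64(96.0), 7.1), (np.float64(115.0), 11.7), (np.float64(130.0), -47.3)]
top 52 [(np.float64(-128.0), 48.3), (np.float64(-72.0), -31.6), (np.float64(-66.0), -3.5), (np.float64(-37.0), -5.9), (np.float64(47.0), 5.0), (np.float64(66.0), -5.1), (np.float64(69.0), 4.9), (np.float64(74.0), 33.6), (np.float64(92.0), -22.1), (np.float64(95.0), 7.5), (np.float64(114.0), 11.7), (np.float64(128.0), -49.2)]
top 64 [(np.float64(-127.0), 49.2), (np.float64(-72.0), -33.2), (np.float64(-66.0), -3.5), (np.float64(-37.0), -6.2), (np.float64(46.0), 5.3), (np.float64(65.0), -5.2), (np.float64(68.0), 4.9), (np.float64(73.0), 33.3), (np.float64(90.0), -21.0), (np.float64(93.0), 6.5), (np.float64(112.0), 12.0), (np.float64(126.0), -
[... 538 characters left out ...]
t64(95.0), 2.8), (np.float64(111.0), 5.6), (np.float64(121.0), -25.2), (np.float64(131.0), -5.0)]
side 64 [(np.float64(-81.0), -32.4), (np.float64(-74.0), 7.6), (np.float64(-58.0), 3.6), (np.float64(-48.0), -4.9), (np.float64(36.0), 3.1), (np.float64(55.0), -4.9), (np.float64(64.0), 27.1), (np.float64(83.0), -4.8), (np.float64(105.0), 4.0), (np.float64(114.0), -32.3)]
knob top [634.30423891 -85.42588428  98.13648356] in box 99.20402931907911 73.58123602516783
64 [639.23442111 -87.18303475  64.        ] 104.33483416554918 72.54725540467078
95 [635.25463116 -85.49370454  95.        ] 100.15435111713228 73.65003646132317
[array([200.17732461, 265.55552978]), array([315.02269294, 323.68040206])]
```

```bash
python3 -m handwheel '[[[0,0,-40,0],[0,0,-80,0],[540.3,-621,-80,8.2],[540.3,-621,-80,8.2],[540.3,-621,-80,8.2],[540.3,-621,-80,8.2],[540.3,-621,-80,8.2],[540.3,-621,-80,8.2],[540.3,-621,-80,8.2],[540.3,-621,-80,8.2],[540.3,-621,-80,8.2],[540.3,-621,-80,8.2]]]' 1
cat > go.py <<'E'
import sys; from h import *
# print shift in tool axes and turn to reach x y z yaw
s=status.observe(); R=np.array(s["tcp_rot"]); p=np.array(s["tool_pos"]); t=list(map(float,sys.argv[1:]))
y=np.degrees(np.arctan2(R[1,0],R[0,0])); print("t",round(s["clock"],2),"pos",p.round(1),"yaw",round(y,2),"F",np.array(s["force"]).round(2),"T",np.array(s["torque"]).round(3),"w",round(s["width"],3),"gf",round(s["gripper_force"],1))
if t: print("shift",(R.T@(np.array(t[:3])-p)).round(1),"turn",round(y-t[3],2))
E
python3 go.py 498.7 212.9 80 10.1
```

```text
clock: 1.3
tool_pos: [341.5, -159.9, 285.7]
tcp_rot: [[0.985, 0.174, 0.001], [0.174, -0.985, -0.001], [0.001, 0.001, -1.0]]
force: [0.4, -0.6, -1.2]
width: 1.002
gripper_force: 0.0
t 1.3 pos [ 341.5 -159.9  285.7] yaw 10.02 F [ 0.41 -0.57 -1.17] T [-0.056 -0.044  0.019] w 1.002 gf 0.0
shift [ 219.4 -339.9  205.6] turn -0.08
```

```bash
python3 -m handwheel '[[[219.4,-339.9,150,0],[219.4,-339.9,150,0],[219.4,-339.9,150,0],[219.4,-339.9,150,0],[219.4,-339.9,150,0],[219.4,-339.9,150,0],[219.4,-339.9,150,0],[219.4,-339.9,150,0],[219.4,-339.9,150,0],[219.4,-339.9,150,0],[219.4,-339.9,206,0],[219.4,-339.9,206,0]]]' >/dev/null
python3 go.py 498.7 212.9 12 10.1
python3 - <<'E'
from h import *
d=cam("top"); s=cam("side")
cv2.imwrite("pics/g1.png",np.hstack([cv2.resize(d["img"][200:330,140:270],None,fx=3,fy=3),cv2.resize(s["img"][260:390,250:380],None,fx=3,fy=3)]))
E
```

```text
t 2.3 pos [497.6 213.5  76.5] yaw 10.24 F [-0.98 -1.18 -0.4 ] T [ 0.07   0.051 -0.006] w 1.004 gf 0.0
shift [ 1.1  0.8 64.5] turn 0.14
```

View pics/g1.png

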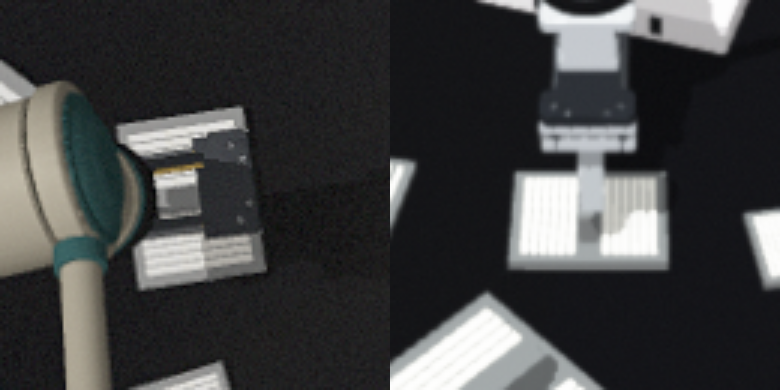

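The arm straddles the middle cassette: in both views the fingers are either side of the rib, on its axis. Descending and gripping along the rib's length, so the cassette can pivot about the closing axis.

```bash
python3 -m handwheel '[[[1,0.5,40,0],[1,0.5,55,0],[1,0.5,63.5,0],[1,0.5,63.5,0]]]' && python3 -m handwheel '[[[0,0,0,0],[0,0,0,0],[0,0,0,0],[0,0,0,0],[0,0,0,0],[0,0,0,0],[0,0,0,0],[0,0,0,0]]]' 0.4 20 ; python3 go.py
```

```text
clock: 2.73
tool_pos: [498.7, 210.2, 15.6]
tcp_rot: [[0.985, 0.174, -0.001], [0.174, -0.985, -0.001], [-0.002, 0.0, -1.0]]
force: [1.0, 0.0, -0.4]
width: 0.999
gripper_force: 0.0
clock: 3.4
tool_pos: [499.1, 210.9, 16.0]
tcp_rot: [[0.985, 0.175, 0.0], [0.175, -0.985, -0.0], [0.0, 0.0, -1.0]]
force: [0.8, -0.3, -0.3]
width: 0.703
gripper_force: 0.0
t 3.4 pos [499.1 210.9  16. ] yaw 10.07 F [ 0.79 -0.31 -0.29] T [-0.01   0.022 -0.042] w 0.703 gf 0.0
```

```bash
python3 -m handwheel '[[[0,-1.5,3.3,0],[0,-1.5,3.3,0],[0,-1.5,3.3,0],[0,-1.5,3.3,0],[0,-1.5,3.3,0],[0,-1.5,3.3,0]]]' 0 20 ; python3 go.py
```

```text
clock: 3.9
tool_pos: [498.5, 212.3, 12.3]
tcp_rot: [[0.985, 0.175, -0.001], [0.175, -0.985, -0.0], [-0.001, 0.0, -1.0]]
force: [-0.6, 0.7, -2.6]
width: 0.637
gripper_force: 20.0
t 3.9 pos [498.5 212.3  12.3] yaw 10.06 F [-0.62  0.7  -2.62] T [ 0.07  -0.065  0.047] w 0.637 gf 20.0
```

```bash
python3 go.py 343.5 -117.7 85 -8.2; python3 -m handwheel '[[[0,0,-25,0],[0,0,-55,0],[0,0,-75,0],[0,0,-75,0]]]'; python3 go.py 343.5 -117.7 85 -8.2
python3 - <<'E'
from h import *
s=cam("side"); cv2.imwrite("pics/x.png",s["img"])
E
```

```text
t 3.9 pos [498.5 212.3  12.3] yaw 10.06 F [-0.62  0.7  -2.62] T [ 0.07  -0.065  0.047] w 0.637 gf 20.0
shift [-210.3  297.9  -72.5] turn 18.26
clock: 4.23
tool_pos: [501.6, 213.3, 91.4]
tcp_rot: [[0.985, 0.175, 0.007], [0.175, -0.985, 0.002], [0.008, -0.001, -1.0]]
force: [0.2, 0.5, -3.2]
width: 0.638
gripper_force: 20.0
t 4.23 pos [501.6 213.3  91.4] yaw 10.06 F [ 0.21  0.49 -3.21] T [ 0.018 -0.058  0.01 ] w 0.638 gf 20.0
shift [-213.5  298.2    4.5] turn 18.26
```

```bash
python3 -m handwheel '[[[-210.5,297.8,0,18.3],[-210.5,297.8,0,18.3],[-210.5,297.8,0,18.3],[-210.5,297.8,0,18.3],[-210.5,297.8,0,18.3],[-210.5,297.8,0,18.3],[-210.5,297.8,0,18.3],[-210.5,297.8,0,18.3],[-210.5,297.8,0,18.3],[-210.5,297.8,0,18.3],[-210.5,297.8,0,18.3]]]'>/dev/null; python3 go.py 343.5 -117.7 85 -8.2
python3 - <<'E'
from h import *
d=cam("top"); s=cam("side")
cv2.imwrite("pics/g2.png",np.hstack([cv2.resize(d["img"][190:380,260:430],None,fx=2,fy=2),cv2.resize(s["img"][180:370,270:440],None,fx=2,fy=2)]))
E
```

```text
t 5.2 pos [ 341.8 -118.1   86.3] yaw -8.53 F [-0.71 -0.09 -2.8 ] T [0.098 0.013 0.047] w 0.641 gf 20.0
shift [ 1.7 -0.7  1.3] turn -0.33
```

View pics/g2.png

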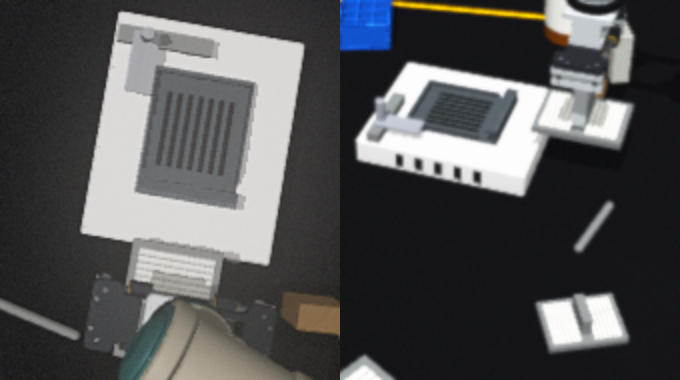

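The cassette is held level (side view) with its far edge about 10 mm over the near edge of the extractor box, left of the blocks. I'll lower it so the box edge tilts the far edge up in the grip.

```bash
python3 -m handwheel '[[[0,0,20,0],[0,0,31,0],[0,0,33,0],[0,0,35,0],[0,0,37,0],[0,0,39,0],[0,0,41,0],[0,0,41,0]]]' - 12; python3 go.py
```

```text
clock: 5.97
tool_pos: [343.8, -117.4, 46.7]
tcp_rot: [[0.99, -0.143, 0.0], [-0.143, -0.99, -0.0], [0.0, -0.0, -1.0]]
force: [-0.4, 0.5, -1.6]
width: 0.636
gripper_force: 12.0
t 5.97 pos [ 343.8 -117.4   46.7] yaw -8.22 F [-0.36  0.52 -1.57] T [0.174 0.027 0.007] w 0.636 gf 12.0
```

```bash
python3 -m handwheel '[[[0,0,2,0],[0,0,4,0],[0,0,6,0],[0,0,8,0],[0,0,9.5,0],[0,0,9.5,0]]]' ; python3 -m handwheel '[[[0,0,0,0],[0,0,-30,0],[0,0,-60,0],[0,0,-60,0]]]' - 20; python3 go.py
python3 - <<'E'
from h import *
s=cam("side"); cv2.imwrite("pics/g3.png",cv2.resize(s["img"][130:310,320:500],None,fx=3.3,fy=3.3,interpolation=2))
E
```

```text
clock: 6.47
tool_pos: [343.2, -117.6, 36.8]
tcp_rot: [[0.99, -0.143, -0.001], [-0.143, -0.99, 0.0], [-0.001, -0.0, -1.0]]
force: [-2.3, 0.3, -0.2]
width: 0.636
gripper_force: 13.2
clock: 6.8
tool_pos: [348.6, -120.3, 101.4]
tcp_rot: [[0.99, -0.143, 0.011], [-0.143, -0.99, -0.006], [0.012, 0.004, -1.0]]
force: [1.1, -1.0, -2.9]
width: 0.634
gripper_force: 21.3
t 6.8 pos [ 348.6 -120.3  101.4] yaw -8.25 F [ 1.14 -0.96 -2.91] T [-0.035 -0.094 -0.066] w 0.634 gf 21.3
```

View pics/g3.png

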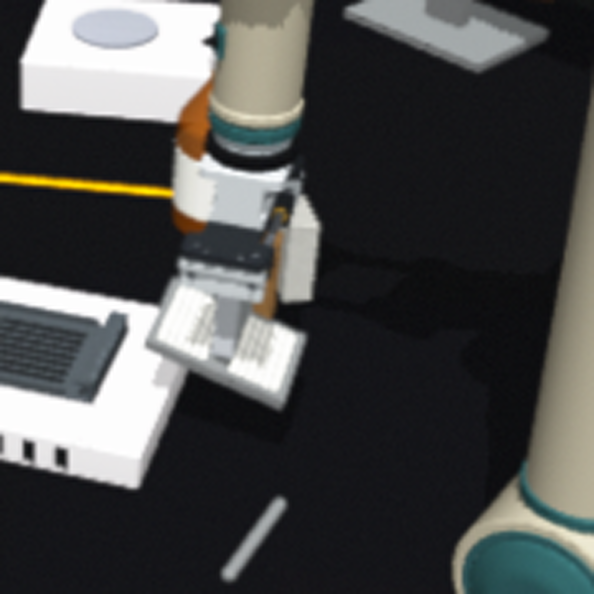

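It is tilted, far edge up. The left long edge's lower corners are at about crop (148,345) and (280,408). I'll compute the tilt on the plane y_box=+50.

```bash
cat >> h.py <<'E'
C=np.array([525.6,-144.1]); YAW=np.radians(-8.22); BX=np.array([np.cos(YAW),np.sin(YAW),0]); BY=np.array([-BX[1],BX[0],0])
def bx(p): q=np.array(p,float).copy(); q[:2]-=C; return np.array([q@BX,q@BY,q[2]])
def ony(d,u,v,y):  # hit vertical plane box y=const
    o,r=ray(d,u,v); o,r=bx(o),np.array([r@BX,r@BY,r[2]]); return o+r*(y-o[1])/r[1]
E
python3 - <<'E'
from h import *
d=cam("side"); s=status.observe(); t=bx(s["tool_pos"]); print("tcp box",t.round(1))
a=ony(d,320+148/3.3,130+345/3.3,t[1]+50); b=ony(d,320+280/3.3,130+408/3.3,t[1]+50)
print(a,b,np.linalg.norm(a-b),np.degrees(np.arctan2(a[2]-b[2],a[0]-b[0])))
E
python3 go.py
```

```text
tcp box [-182.2   -0.5   97.9]
[-120.80270826   49.53939012  112.94856313] [-238.87629035   49.53939012   73.80956117] 124.39144770683185 18.33931368977083
t 6.9 pos [ 345.2 -118.5   97.9] yaw -8.25 F [-0.48  0.76 -3.3 ] T [ 0.046  0.062 -0.028] w 0.638 gf 21.3
```

```bash
python3 -m handwheel '[[[0,0,-12,0],[199,0.5,-12,0],[199,0.5,-12,0],[199,0.5,-12,0],[199,0.5,-12,0],[199,0.5,-12,0],[199,0.5,-12,0],[199,0.5,-12,0]]]'>/dev/null; python3 go.py; python3 - <<'E'
from h import *
d=cam("top"); s=status.observe(); print("tcp box",bx(s["tool_pos"]).round(1))
im=cv2.imread("pics/top0.png"); g=cv2.cvtColor(im,cv2.COLOR_BGR2GRAY).astype(np.float32)
# seat side edges along box y in the initial picture
for z,xr in((52,range(-30,40,5)),(44,range(-30,40,5))):
    ys=np.arange(-120,121,1.); acc=0
    for x in xr:
        p=np.array([proj(d,[*(C+x*BX[:2]+y*BY[:2]),z]) for y in ys],np.float32); acc=acc+cv2.remap(g,p[None,:,0],p[None,:,1],1)[0]/14
    gr=np.gradient(acc); print(z,[(ys[k],round(float(gr[k]),1)) for k in range(1,240) if abs(gr[k])>4 and abs(gr[k])>=max(abs(gr[k-1]),abs(gr[k+1]))])
e=cam("side"); cv2.imwrite("pics/g4.png",cv2.resize(e["img"][130:310,230:430],None,fx=4,fy=3.33,interpolation=2)) 
E
```

```text
t 7.57 pos [ 540.9 -146.4  106.2] yaw -8.19 F [-1.15  0.65 -2.57] T [0.04  0.067 0.029] w 0.637 gf 21.3
tcp box [1.350e+01 1.000e-01 1.065e+02]
52 [(np.float64(-107.0), 48.6), (np.float64(-63.0), -17.1), (np.float64(-57.0), -21.3), (np.float64(-52.0), 6.5), (np.float64(-38.0), -11.3), (np.float64(-32.0), 11.9), (np.float64(-26.0), -11.2), (np.float64(-20.0), 11.6), (np.float64(-14.0), -10.8), (np.float64(-8.0), 10.9), (np.float64(-2.0), -10.3), (np.float64(4.0), 9.9), (np.float64(9.0), -10.3), (np.float64(15.0), 9.6), (np.float64(21.0), -11.0), (np.float64(28.0), 9.4), (np.float64(33.0), -10.7), (np.float64(39.0), 9.4), (np.float64(50.0), -5.1), (np.float64(57.0), 28.0), (np.float64(110.0), -48.4)]
44 [(np.float64(-109.0), 46.3), (np.float64(-64.0), -17.3), (np.float64(-58.0), -20.3), (np.float64(-53.0), 6.1), (np.float64(-39.0), -11.2), (np.float64(-33.0), 11.6), (np.float64(-27.0), -11.2), (np.float64(-21.0), 11.4), (np.float64(-15.0), -11.1), (np.float64(-9.0), 11.0), (np.float64(-3.0), -10.7), (np.float64(3.0), 10.2), (np.float64(9.0), -10.4), (np.float64(15.0), 9.8), (np.float64(21.0), -10.7), (np.float64(27.0), 9.8), (np.float64(33.0), -10.8), (np.float64(39.0), 9.5), (np.float64(49.0), -5.1), (np.float64(57.0), 27.0), (np.float64(110.0), -48.1)]
```

View pics/g4.png

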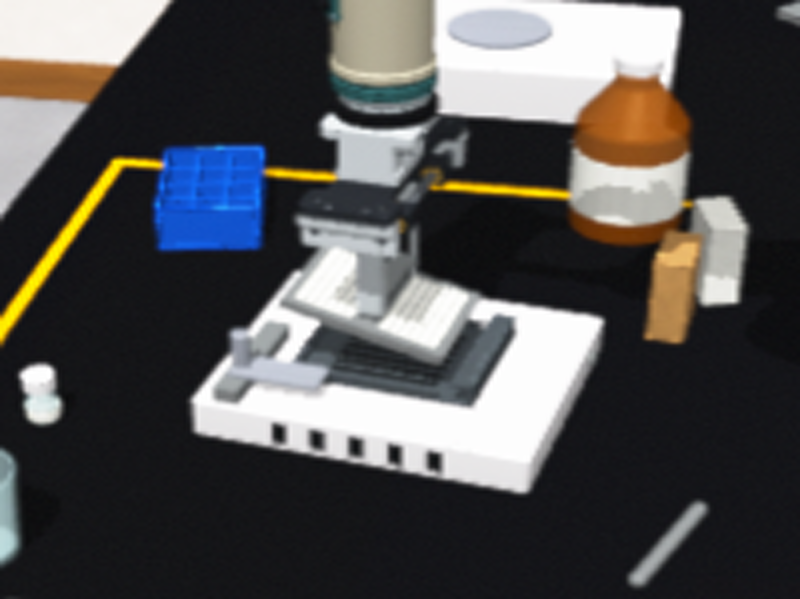

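View: cassette tilted above the seat, low edge towards the lip, clear of the catch (crop 240,345). The grating confirms the seat is centred in y (−39..39). I'll lower the low edge onto the seat floor, short of the lip; the touch trims the tilt.

```bash
python3 -m handwheel '[[[0,0,20,0],[0,0,28,0],[0,0,28,0],[0,0,28,0]]]' - 14; python3 go.py; python3 -m handwheel '[[[0,0,1,0],[0,0,2,0],[0,0,3,0],[0,0,4,0],[0,0,4,0]]]'; python3 go.py
```

```text
clock: 8.0
tool_pos: [538.9, -146.3, 80.7]
tcp_rot: [[0.99, -0.144, -0.002], [-0.144, -0.99, 0.001], [-0.002, -0.0, -1.0]]
force: [-0.8, 0.3, -2.8]
width: 0.637
gripper_force: 15.3
t 8.0 pos [ 538.9 -146.3   80.7] yaw -8.25 F [-0.75  0.33 -2.81] T [0.057 0.058 0.018] w 0.637 gf 15.3
clock: 8.42
tool_pos: [540.5, -146.7, 77.2]
tcp_rot: [[0.99, -0.143, 0.0], [-0.143, -0.99, -0.0], [0.0, 0.0, -1.0]]
force: [0.0, 0.6, -2.9]
width: 0.639
gripper_force: 15.3
t 8.42 pos [ 540.5 -146.7   77.2] yaw -8.23 F [ 0.03  0.56 -2.95] T [ 0.076  0.04  -0.048] w 0.639 gf 15.3
```

```bash
for i in 1; do python3 -m handwheel '[[[0,0,1,0],[0,0,2,0],[0,0,3,0],[0,0,3,0]]]'|sed -n '2p;4p'; done; python3 -m handwheel '[[[0,0,1,0],[0,0,2,0],[0,0,2,0],[0,0,2,0]]]'|sed -n '2p;4p';python3 go.py
python3 - <<'E'
from h import *
e=cam("side"); cv2.imwrite("pics/g5.png",cv2.resize(e["img"][190:270,290:380],None,fx=6.6,fy=6.6,interpolation=2)) 
E
```

```text
tool_pos: [540.3, -146.6, 73.9]
force: [0.3, 0.5, -3.3]
tool_pos: [540.9, -146.8, 72.4]
force: [0.6, 0.1, -1.1]
t 9.08 pos [ 540.9 -146.8   72.4] yaw -8.23 F [ 0.58  0.08 -1.05] T [ 0.081 -0.073 -0.024] w 0.637 gf 15.0
```

View pics/g5.png

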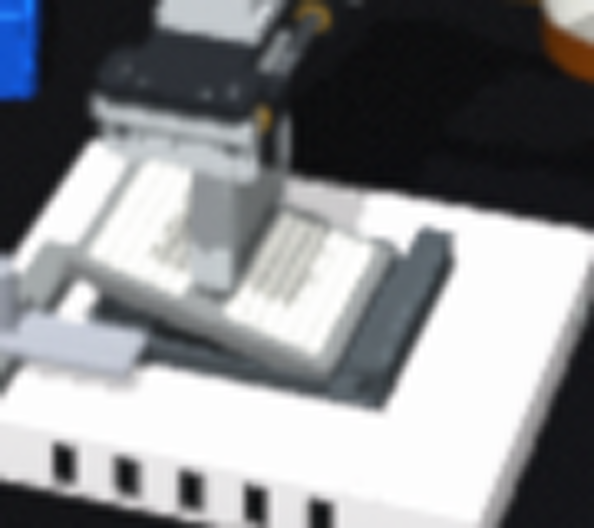

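The cassette's low edge now rests on the floor just short of the lip (contact felt near TCP z 73, tilt about 15.4°). Lift 1 mm, then slide under the lip.

```bash
python3 -m handwheel '[[[0,0,-1,0],[-5,0,-1,0],[-10,0,-1,0],[-14,0,-1,0],[-17,0,-1,0],[-18,0,-1,0],[-18,0,-1,0]]]'|sed -n '2p;4p'; python3 go.py;  python3 -m handwheel '[[[-1,0,0,0],[-2,0,0,0],[-2,0,0,0]]]'|sed -n '2p;4p'; python3 -m handwheel '[[[-1,0,0,0],[-2,0,0,0],[-2,0,0,0]]]'|sed -n '2p;4p';python3 go.py
```

```text
tool_pos: [522.2, -144.0, 73.2]
force: [1.5, 0.0, -3.4]
t 9.72 pos [ 522.2 -144.    73.2] yaw -8.25 F [ 1.47  0.04 -3.44] T [ 0.031  0.043 -0.002] w 0.637 gf 15.0
tool_pos: [520.6, -143.8, 73.2]
force: [-0.7, -0.4, -2.9]
tool_pos: [519.7, -143.7, 73.4]
force: [1.8, -0.3, -3.4]
t 10.22 pos [ 519.7 -143.7   73.4] yaw -8.25 F [ 1.78 -0.32 -3.41] T [-0.001 -0.436 -0.049] w 0.638 gf 15.0
```

```bash
python3 -m handwheel '[[[-1,0,0,0],[-1,0,0,0],[-1,0,0,0]]]'|sed -n '2p;4p'; python3 go.py; python3 -m handwheel '[[[0,0,0,0]]]'|sed -n '2p;4p'; python3 go.py
python3 - <<'E'
from h import *
e=cam("side"); d=cam("top"); cv2.imwrite("pics/g6.png",np.hstack([cv2.resize(e["img"][190:270,290:380],None,fx=5,fy=5,interpolation=2),cv2.resize(d["img"][220:300,320:400],None,fx=5,fy=5,interpolation=2)])) 
E
```

```text
tool_pos: [519.5, -143.7, 73.6]
force: [4.3, -0.8, -4.1]
t 10.47 pos [ 519.5 -143.7   73.6] yaw -8.25 F [ 4.26 -0.81 -4.12] T [ 0.043 -1.104 -0.112] w 0.64 gf 15.1
tool_pos: [519.4, -143.8, 73.6]
force: [4.4, -0.0, -2.6]
t 10.55 pos [ 519.4 -143.8   73.6] yaw -8.25 F [ 4.41 -0.03 -2.64] T [ 0.036 -1.188 -0.065] w 0.639 gf 15.1
```

View pics/g6.png

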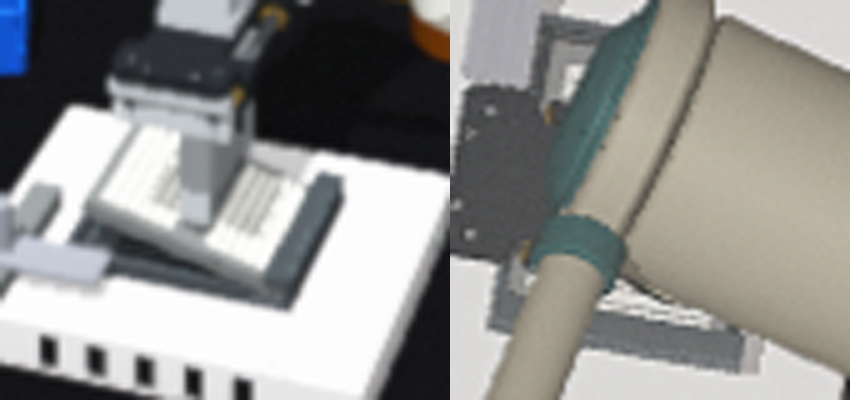

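Hooked: the side view shows the low edge under the lip, and Fx reached 4.4 N at the stop (stop at about box x −63, so the seat offset is about +4). I'll ease off 1 mm and swing down along the hinge arc.

```bash
python3 -m handwheel '[[[2.4,0,0,0],[2.4,0,1,0],[3.5,0,2.6,0],[4.5,0,4.3,0],[5.4,0,5.8,0],[6.2,0,7.3,0],[6.2,0,7.3,0]]]' - 10|sed -n '2p;4p'; python3 go.py
```

```text
tool_pos: [523.6, -144.3, 65.4]
force: [1.7, 0.1, -1.9]
t 11.23 pos [ 523.6 -144.3   65.4] yaw -8.23 F [ 1.73  0.13 -1.89] T [-0.102 -0.029  0.065] w 0.634 gf 10.0
```

```bash
python3 -m handwheel '[[[0.8,0,1.6,0],[1.55,0,3.2,0],[2.3,0,4.8,0],[2.9,0,6.4,0],[2.9,0,6.4,0]]]'|sed -n '2p;4p'; python3 -m handwheel '[[[0.6,0,1.2,0],[0.9,0,2,0],[1.2,0,2.7,0],[1.2,0,2.7,0]]]' |sed -n '2p;4p'; python3 go.py
python3 - <<'E'
from h import *
e=cam("side"); cv2.imwrite("pics/g7.png",cv2.resize(e["img"][190:270,290:380],None,fx=6.6,fy=6.6,interpolation=2)) 
E
```

```text
tool_pos: [526.6, -144.6, 59.0]
force: [0.2, 0.0, -1.2]
tool_pos: [527.6, -144.8, 56.5]
force: [1.1, -0.5, -0.6]
t 11.98 pos [ 527.6 -144.8   56.5] yaw -8.23 F [ 1.07 -0.54 -0.58] T [ 0.002  0.026 -0.023] w 0.637 gf 10.0
```

View pics/g7.png

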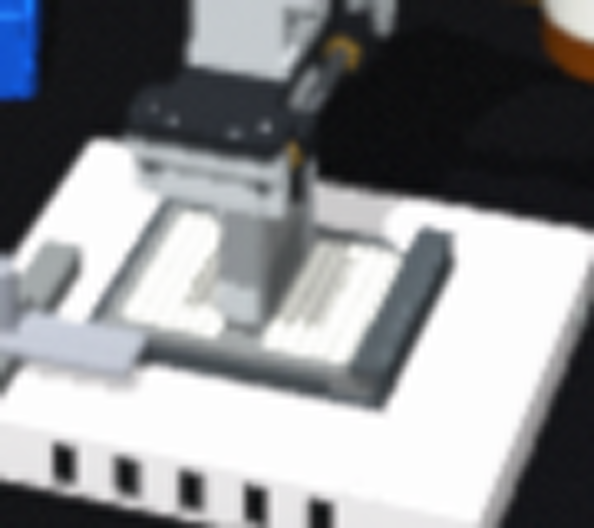

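It lies flat to the eye (z 56.5 against 56.3 expected). A gentle press, then release and back off.

```bash
python3 -m handwheel '[[[0,0,0.6,0],[0,0,0.6,0],[0,0,0.6,0]]]'|sed -n '2p;4p'; python3 go.py; python3 -m handwheel '[[[0,0,0,0],[0,0,0,0],[0,0,0,0],[0,0,0,0],[0,0,0,0],[0,0,0,0]]]' 0.6|sed -n '2p;4p;5p'; python3 -m handwheel '[[[0,0,-20,0],[0,0,-60,0],[0,0,-90,0],[0,0,-90,0]]]' |sed -n '2p;4p'; python3 go.py
python3 - <<'E'
from h import *
e=cam("side");cv2.imwrite("pics/g8s.png",e["img"]); d=cam("top"); cv2.imwrite("pics/g8t.png",d["img"])
E
```

```text
tool_pos: [527.8, -144.8, 56.1]
force: [-0.3, 0.1, -1.7]
t 12.28 pos [ 527.8 -144.8   56.1] yaw -8.24 F [-0.28  0.06 -1.72] T [-0.001  0.039 -0.056] w 0.632 gf 10.0
tool_pos: [528.0, -144.9, 56.2]
force: [0.3, -0.2, -0.0]
width: 0.795
tool_pos: [532.1, -146.5, 152.4]
force: [0.7, -0.5, 0.5]
t 13.12 pos [ 532.1 -146.5  152.4] yaw -8.23 F [ 0.69 -0.51  0.54] T [ 0.006 -0.002 -0.006] w 0.801 gf 0.0
```

```bash
python3 go.py 635.8 -85.8 66 -8.22
python3 -m handwheel '[[[92,-74.5,0,0],[92,-74.5,0,0],[92,-74.5,0,0],[92,-74.5,20,0],[92,-74.5,20,0]]]' -0.1 10|sed -n '2p;4p;5p'; python3 go.py 635.8 -85.8 66 -8.22
python3 - <<'E'
from h import *
a=cv2.imread("pics/g8s.png")[190:270,270:390]; b=cv2.imread("pics/g8t.png")[190:300,300:420]
e=cam("side")
cv2.imwrite("pics/g9.png",np.hstack([cv2.resize(b,(400,400)),cv2.resize(e["img"][170:270,260:360],(400,400))]))
E
```

```text
t 13.22 pos [ 528.7 -145.2  147.4] yaw -8.23 F [ 0.13  0.51 -1.48] T [0.028 0.057 0.023] w 0.8 gf 0.0
shift [ 97.3 -74.2  81.7] turn -0.01
tool_pos: [627.6, -82.4, 120.7]
force: [-0.9, -0.1, -0.1]
width: 0.479
t 13.63 pos [627.6 -82.4 120.7] yaw -8.11 F [-0.91 -0.12 -0.13] T [ 0.004  0.039 -0.001] w 0.479 gf 0.0
shift [ 9.1  2.2 54.6] turn 0.11
```

View pics/g9.png

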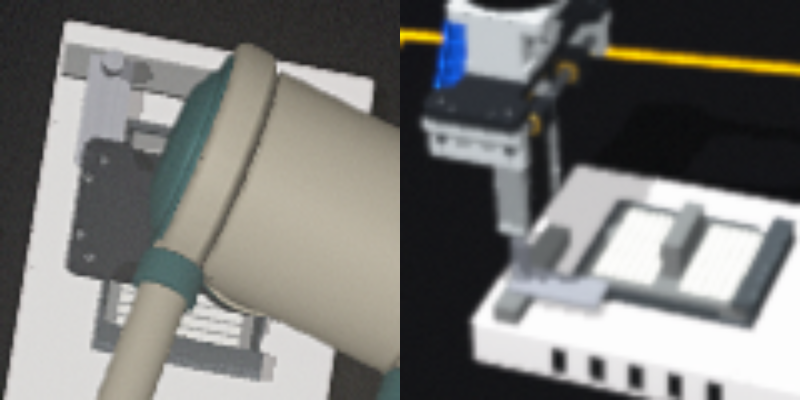

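The cassette lies flat in the seat, its rib upright. The fingers are just above and astride the knob, a few mm short in x. Correct, descend, check.

```bash
python3 -m handwheel '[[[5.5,0.5,0,0],[5.5,0.5,25,0],[5.5,0.5,25,0],[5.5,0.5,25,0],[5.5,0.5,25,0]]]' |sed -n '2p;4p;5p'; python3 go.py 635.8 -85.8 66 -8.22
```

```text
tool_pos: [634.9, -86.2, 102.1]
force: [-1.1, -0.1, 0.4]
width: 0.449
t 14.1 pos [634.9 -86.2 102.1] yaw -8.29 F [-1.07 -0.13  0.37] T [ 0.021 -0.032 -0.02 ] w 0.449 gf 0.0
shift [ 0.8 -0.6 36.1] turn -0.07
```

```bash
python3 -m handwheel '[[[0.5,-0.4,12,0],[0.5,-0.4,24,0],[0.5,-0.4,36,0],[0.5,-0.4,36,0]]]' |sed -n '2p;4p;5p'; python3 -m handwheel '[[[0,0,0,0],[0,0,0,0],[0,0,0,0],[0,0,0,0],[0,0,0,0],[0,0,0,0],[0,0,0,0]]]' -1 10 |sed -n '2p;4,6p';python3 go.py
```

```text
tool_pos: [634.4, -85.3, 64.4]
force: [-0.4, 0.1, 0.2]
width: 0.45
tool_pos: [636.1, -86.4, 66.1]
force: [-0.6, -2.9, 5.4]
width: 0.147
gripper_force: 10.0
t 15.02 pos [636.1 -86.4  66.1] yaw -8.22 F [-0.57 -2.87  5.38] T [-0.598  0.159 -0.059] w 0.147 gf 10.0
```

```bash
python3 -m handwheel '[[[0,4,0,0],[0,8,0,0],[0,12,0,0],[0,16,0,0],[0,20,0,0],[0,24,0,0],[0,28,0,0],[0,32,0,0],[0,35,0,0],[0,37,0,0],[0,37,0,0]]]' |sed -n '2p;4,6p'; python3 go.py; python3 -m handwheel '[[[0,1,0,0],[0,2,0,0],[0,3,0,0],[0,3,0,0]]]' |sed -n '2p;4,6p'; python3 go.py
```

```text
tool_pos: [631.0, -121.4, 66.1]
force: [-0.2, 0.7, 5.8]
width: 0.144
gripper_force: 10.0
t 15.93 pos [ 631.  -121.4   66.1] yaw -8.28 F [-0.23  0.65  5.78] T [ 0.09   0.085 -0.039] w 0.144 gf 10.0
tool_pos: [630.7, -123.9, 66.1]
force: [-0.1, 0.8, 5.4]
width: 0.145
gripper_force: 10.0
t 16.27 pos [ 630.7 -123.9   66.1] yaw -8.27 F [-0.06  0.78  5.4 ] T [0.179 0.002 0.018] w 0.145 gf 10.0
```

```bash
python3 -m handwheel '[[[0,1,0,0],[0,2,0,0],[0,2,0,0]]]' |sed -n '2p;4p'; python3 -m handwheel '[[[0,1,0,0],[0,1.5,0,0],[0,1.5,0,0]]]' |sed -n '2p;4p';  python3 go.py
```

```text
tool_pos: [630.4, -125.9, 66.1]
force: [-0.1, 1.2, 6.3]
tool_pos: [630.3, -126.1, 66.1]
force: [0.0, 3.5, 5.8]
t 16.77 pos [ 630.3 -126.1   66.1] yaw -8.29 F [0.02 3.51 5.82] T [ 0.677 -0.046  0.024] w 0.145 gf 10.0
```

Stop felt after 40.1 mm of travel. One more small push, then release and withdraw.

```bash
python3 -m handwheel '[[[0,0.6,0,0],[0,0.6,0,0]]]' |sed -n '2p;4p'; python3 -m handwheel '[[[0,0,0,0],[0,0,0,0],[0,0,0,0],[0,0,0,0],[0,0,0,0]]]' -0.1|sed -n '2p;4,6p'; python3 -m handwheel '[[[0,0,-20,0],[0,0,-50,0],[0,0,-90,0],[0,0,-120,0],[0,120,-120,0],[0,200,-120,0],[0,200,-120,0],[0,200,-120,0],[-60,250,-120,0],[-60,250,-120,0],[-60,250,-120,0]]]' |sed -n '2p;4p'
python3 - <<'E'
from h import *
d=cam("top"); e=cam("side")
cv2.imwrite("pics/g10.png",np.hstack([cv2.resize(d["img"][185:335,285:435],(400,400),interpolation=2),cv2.resize(e["img"][195:285,270:390],(400,300),interpolation=2) if 0 else cv2.resize(e["img"][190:290,270:370],(400,400),interpolation=2)]))
E
```

```text
tool_pos: [630.3, -126.1, 66.1]
force: [1.1, 4.4, 6.4]
tool_pos: [628.9, -129.0, 64.7]
force: [-0.1, 0.1, -0.2]
width: 0.442
gripper_force: 0.0
tool_pos: [530.5, -371.6, 184.6]
force: [0.5, 0.9, 0.4]
```

View pics/g10.png

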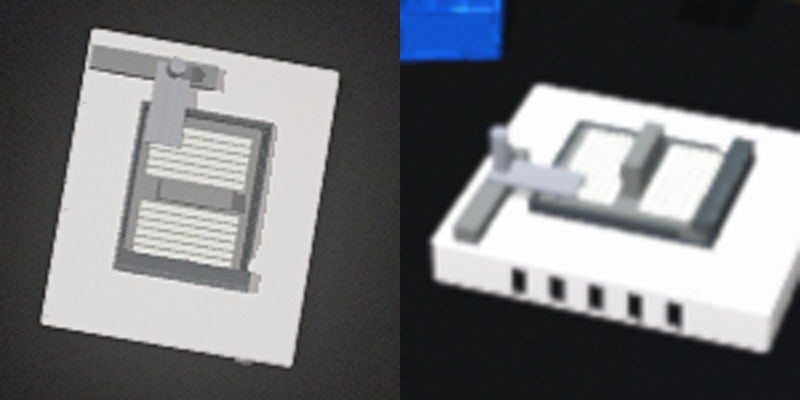

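Both views show the cassette flat in the seat, its near edge under the lip, the catch across its far edge, and the arm clear.

```bash
python3 -c "
from plant import env; print(env.job_done())"
```

```text
the job is handed in; nothing more can be done
None
```

The cassette is hooked under the lip and lies flat in the seat, the catch is slid 40 mm to its end stop over it, and the job is handed in at about 18 s with no verdict returned.

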